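Plug the gear reducer and hold its lock released with the splined key

ROBOT

A 7-joint arm with a two-finger parallel gripper is mounted at the origin on the work surface; the furniture and walls round the work are solid. World frame = base frame: x ahead of the robot, y to its left, z up, the work surface at z = 0. Lengths are in mm, angles in rad, forces in N, time in s.
With the tool pointing down it reaches from about 400 to 875 mm from the base axis. Payload 4.4 kg.
Tool frame: the origin (TCP) lies at the very end of the fingers, on their centre line; the grasp point (between the pads) lies 19 mm behind it; y points along the fingers, x is the direction in which the jaws open and shut, and the axes are right-handed (so a half turn about y gives the same grasp; the last joint's range is limited). The gripper opens to 85 mm and grips with 20 to 120 N. Pads are 22 mm wide; open, the fingers measure 114 mm over their backs; the gripper's body (76 mm by 85 mm) begins 54 mm behind the grasp point. The pads swing forward as they close: fully open they stand 13 mm farther back than shut.
Start: joints at [-1.319, 0.628, 0.038, 1.517, -0.027, 0.996, -0.02], TCP at [203.087, 617.474, 231.313] pointing down, gripper open.
Joint ranges: [-3.06, 3.06], [-0.37, 2.12], [-1.25, 1.32], [0.18, 2.47], [-1.1, 4.24], [0.23, 1.98], [-2.94, 2.94]. Speed limits (rad/s): [2.57, 2.57, 3.14, 3.14, 3.14, 3.14, 3.14].

INTERFACE

Orientations are given as [roll, pitch, yaw] about the fixed x, y, z axes, in that order (R = Rz(yaw) Ry(pitch) Rx(roll)).
In Python, from cell import ctrl, get_image, nets gives the robot as it stands. The module is installed in compiled form; this text tells all that it offers.
- The arm moves only by the tool step_arm, never from a script. Its argument "moves" is text: rows parted by semicolons, each of 7 numbers parted by spaces: the shift along the tool's x, y, z normalised to -1 to 1, where 1 is 0.05 m, then the turn, a rotation vector about the tool's x, y, z normalised to -1 to 1, where 1 is 0.12 rad, then the opening, from 0 (shut) to 1 (fully open). A call has 1 to 20 rows; each row shifts and turns the commanded pose from where the row before left it, along the tool's axes as they then stand; what a row does not reach is not made up. A row lasts 1/10 s, in which the tool goes at most 50 mm and 8.59 degrees, less where a joint would pass 70% of its speed; a pose out of reach is approached as far as the arm can. A call with a number of a shift or a turn outside -1 to 1 is refused whole. A call with a gripper value outside its range is refused whole. The fingers move at their own pace and stop on an object; the grip force is fixed at half the most. Time passes only in rows, so rows that do not move let the fingers close. It gives the time, the measured TCP pose, the force and the opening at its end, in the units of the state.
- ctrl.read_state(): the state, without advancing time (a new reading comes with each control period).
- get_image(name): name is "scene" or "side" or "wrist"; returns a dict with "color" (480x640x3 uint8, blue, green, red), "vertical_fov" (degrees; the focal length in pixels is half the picture's height over the tangent of half this angle, whatever the lens; pixels are square), "cx", "cy" (the principal point, pixels), "R" (3x3) and "t" (3): a world point X has camera coordinates R X + t; the wrist camera has in their place "T_tool_cam" (4x4, takes a point from camera to tool coordinates, whose origin is the TCP and whose axes are the tool frame's). Camera axes: x right, y down, z forward; pixel columns grow to the right and rows downward; lengths in mm; the calibration is good to about 2 mm. A picture is of the moment at which its call begins: read the wrist's pose just before it. There is no depth.
- ctrl.finish_job(): hands the job in, once; it reports no verdict.
Trained networks look in a picture, given as the dict that the camera call returned (one of the last four; its "shot" number tells which), for a name from the list of things; names that differ only in an ending like _2 or _b are one class to them, and where a whole thing is asked for, a point or a joint stands for the part that bears it (a point fixed in the world has none). Each returns a list of dicts, best first, with "conf" (0 to 1); they miss things now and then, are a little off and sometimes report something else, mostly with a low value. They report only what shows in the picture. A call takes as long as a camera call. They do not tell look-alikes from the thing itself.
- nets.find_in(picture, target): "position" ([x, y, z] in mm, in world coordinates, good to about 4 mm: the middle of the surface that is visible of it).
- nets.cut_out(picture, target): "pixels" (480x640 bool, what is visible of it).
- nets.place_of(picture, target): "position" ([x, y, z] in mm, in world coordinates, good to about 4 mm: a listed point, or the origin of a listed thing).
The state is a dict: "clock": time; "qpos": joint angles; "qd": joint speeds; "tau": joint torques, N m; "eef_pos": TCP position; "tool_rot": TCP orientation; "force": force on the tool from outside, world axes, zero at the start; "torque": the same for the moment, N m; "width": finger opening in mm.
Only numpy, scipy, OpenCV 4.12 (cv2) and the standard library are available. Lean on these libraries where they do the work, as an engineer would, in place of code of your own. Each camera call takes 0.05 s, during which the arm holds its last target.

TASK

The small gear reducer on the bench is to be checked with its shaft lock released. First set the tapered rubber plug from the wooden stand into the reducer's open filler neck, down until its shoulder rests on the rim, and let go of it. Then take the winged key from the stand, turn it until its four splines mesh with the cross slot of the drive socket, slide it fully home against the spring, and finish still gripping the key and pressing it home; leave everything else where it is.

Things in the scene. Friction and masses are not known exactly. Their poses are not given: they have to be found in the camera images.
- reducer: Fixed gear reducer: a grey ribbed box on an aluminium foot, 130 x 216 mm, its top cover 70 mm above the bench. Origin at the centre of its underside, z up. Two round aluminium necks stand on the cover: the wider one (60 mm outside), 55 mm from the middle towards the reducer's -y, where the output shaft sticks out, is the drive socket with a cross-shaped slot; the narrower one (48 mm outside), 55 mm towards its +y, is the open filler neck.
- filler_mouth (a point): Centre of the filler neck's flat rim, 92 mm above the bench. The bore is round, 30 mm wide, straight and 22 mm deep; the neck is 48 mm wide outside.
- drive_mouth (a point): Centre of the drive socket's top face, 98 mm above the bench. Its frame turns with the steel drive disc (38 mm wide): the two arms of the cross slot run along this frame's x and y axes. The slot is 11 mm wide, each arm 38 mm long, 28 mm deep, its edges chamfered 2 mm. The disc is stiff to turn (0.5 N m). In the middle of the slot stands the round end of the spring-loaded lock pin (10 mm wide), its top 14 mm below this point when not pressed.
- lock_pin (a joint): How far the lock pin is pressed down, in m: 0 when free, 0.008 with the key fully home (collar on the socket's face). Its spring resists with 4 N at first touch and 8 N at home, so the key is pushed up about 8 mm as soon as it is let go.
- stand: Fixed light-wood block, 90 x 200 x 40 mm, origin at the centre of its underside. Two equal round holes, 35 mm wide and 32 mm deep, 55 mm from its middle along its +y and -y; one holds the plug, the other the key, either way round, each standing upright with its shoulder or collar on the block's top, 40 mm above the bench.
- plug: Black rubber plug, one body of revolution, about 60 g. Origin at the centre of the underside of its shoulder, z up. The shoulder is 46 mm wide and 5 mm thick. Below it hangs a tapered stopper 20 mm long, 25 mm wide at the shoulder and 17 mm at its lower end. Above the shoulder stands a round handle, 24 mm wide, from 5 to 42 mm above the origin.
- plug_grip (a point): Point on the plug's axis where to grip its handle, 26 mm above the underside of the shoulder.
- key: Key, about 120 g. Origin at the centre of the underside of its round steel collar (48 mm wide, 6 mm thick), z up. Below the collar hangs a steel stem of cross-shaped section, 22 mm long: four splines along the key's x and y axes, 32 mm from tip to tip, 8 mm thick, the lowest 4 mm tapered. Above the collar stands a black flat wing, 46 mm long along the key's x, 16 mm thick along its y, from 8 to 52 mm above the origin. Any of the four quarter turns fits the socket.
- key_grip (a point): Centre of the key's wing, 30 mm above the underside of the collar; grip it across its 16 mm thickness (along the key's y).
- oil_bottle: Bystander: cream squeeze bottle of oil with a red pointed spout, 52 mm wide, 140 mm tall, standing. Origin at the centre of its underside.
- screwdriver: Bystander: screwdriver with an orange handle, 186 mm long, lying along its y. Origin at the middle of its underside.
- deburrer: Bystander: deburring tool with a blue handle, 126 mm long, 15 mm thick, lying along its y. Origin at the middle of its underside.
Mind the look-alikes: they are no part of the job. Leave any red or turquoise look-alike of the key alone.

How it is judged:
By the outcome, as a careful person would: the job done as asked, in the order asked, and still so for the second after the job is handed in, while the arm keeps its last pose, push and grip.
It also fails if it takes over 51 s, if anything falls off the work surface, if the arm or the gripper's body presses on something with over 40 N, if the wrist force passes 120 N, or if a joint passes its speed limit or range.

## Working session

There is one attempt and no reset: what is moved stays moved. The work goes in short steps, Python scripts to look and compute and a tool call to move; the robot and the scene stay as the last step left them, time stands still between calls to the robot, and variables do not carry over. Pictures are saved under pics/ and viewed, and the job is handed in when it is done.

Besides the shell and the picture viewer there is one more tool, called after "Call:" as a command line: name --argument value ..., lists and objects as JSON in quotes. step_arm: Moves the arm, as the interface text tells. Scaled input: -1 to 1 covers 0.05 m each way for a shift and 0.12 rad each way for a turn. Its arguments: {"type":"object","properties":{"moves":{"type":"string"}},"required":["moves"]}

```bash
mkdir -p pics; ls; cat > h.py <<'E'
import numpy as np, cv2
from cell import ctrl,get_image,nets
from scipy.spatial.transform import Rotation as Ro
def st():
    s=ctrl.read_state(); return s
def Rt(s): return Ro.from_euler('xyz',s['tool_rot']).as_matrix()
def f(p): return 240/np.tan(np.radians(p['vertical_fov']/2))
def proj(p,X,R=None,t=None):
    R=p['R'] if R is None else R; t=p['t'] if t is None else t
    c=np.asarray(R)@np.asarray(X,float)+np.asarray(t); return p['cx']+f(p)*c[0]/c[2],p['cy']+f(p)*c[1]/c[2]
def onz(p,u,v,z):
    R=np.asarray(p['R']);t=np.asarray(p['t']); d=R.T@np.array([(u-p['cx'])/f(p),(v-p['cy'])/f(p),1]); o=-R.T@t
    return o+d*(z-o[2])/d[2]
def wr(p,s):
    # give the wrist picture R,t
    T=np.asarray(p['T_tool_cam']); W=np.eye(4); W[:3,:3]=Rt(s); W[:3,3]=s['eef_pos']; M=np.linalg.inv(W@T)
    p['R']=M[:3,:3]; p['t']=M[:3,3]; return p
E
python3 - <<'E'
from h import *
s=st(); print({k:np.round(v,3).tolist() for k,v in s.items()}); print(np.round(Rt(s),3))
for n in ['scene','side']:
    p=get_image(n); cv2.imwrite(f'pics/{n}0.png',p['color'])
    print(n,p['vertical_fov'],-np.asarray(p['R']).T@np.asarray(p['t']))
    for t in ['reducer','filler_mouth','drive_mouth','stand','plug','plug_grip','key','key_grip','oil_bottle','screwdriver','deburrer']:
        print(t,[(np.round(d['position']).tolist(),round(d['conf'],2)) for d in nets.place_of(p,t)])
E
```

```text
pics
{'clock': 0.0, 'qpos': [-1.319, 0.629, 0.038, 1.518, -0.027, 0.996, -0.02], 'qd': [0.0, 0.002, -0.0, 0.001, 0.001, -0.002, -0.001], 'tau': [-0.002, -56.34, 1.226, -19.345, 0.011, 0.011, -0.0], 'eef_pos': [202.865, 616.861, 230.388], 'tool_rot': [-1.571, 0.002, 1.253], 'force': [0.641, -0.28, 0.098], 'torque': [-0.03, 0.034, 0.03], 'width': 85.189}
[[ 0.312 -0.001 -0.95 ]
 [ 0.95  -0.002  0.312]
 [-0.002 -1.    -0.   ]]
scene 46.164274742980126 [ -51.7205099  -723.95127063 1004.63290764]
reducer [([536.0, -149.0, -3.0], 0.65)]
filler_mouth [([540.0, -91.0, 94.0], 0.57)]
drive_mouth [([531.0, -206.0, 98.0], 0.4)]
stand [([530.0, 227.0, 1.0], 0.93)]
plug [([527.0, 286.0, 37.0], 0.55)]
plug_grip [([528.0, 285.0, 63.0], 0.73)]
key [([636.0, 198.0, 20.0], 0.75), ([538.0, 171.0, 40.0], 0.57), ([506.0, 59.0, 26.0], 0.57)]
key_grip [([638.0, 198.0, 53.0], 0.93), ([507.0, 63.0, 54.0], 0.92), ([534.0, 173.0, 68.0], 0.65)]
oil_bottle []
screwdriver [([350.0, 200.0, 1.0], 0.9)]
deburrer [([433.0, 424.0, -2.0], 0.54)]
side 48.00234765629463 [  -5.6492685  1048.6655827   709.68354181]
reducer []
filler_mouth [([529.0, 225.0, -1.0], 0.5)]
drive_mouth []
stand [([528.0, 224.0, 0.0], 0.77)]
plug [([528.0, 279.0, 41.0], 0.84), ([435.0, 426.0, -1.0], 0.47)]
plug_grip [([529.0, 286.0, 67.0], 0.82)]
key [([534.0, 170.0, 39.0], 0.75), ([637.0, 199.0, 22.0], 0.66)]
key_grip [([638.0, 198.0, 54.0], 0.95), ([536.0, 175.0, 69.0], 0.9)]
oil_bottle []
screwdriver []
deburrer [([434.0, 425.0, -0.0], 0.79)]
```

View pics/scene0.png

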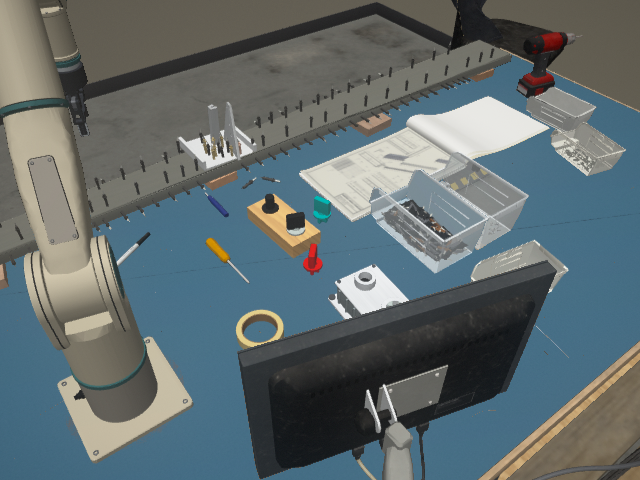

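View pics/side0.png

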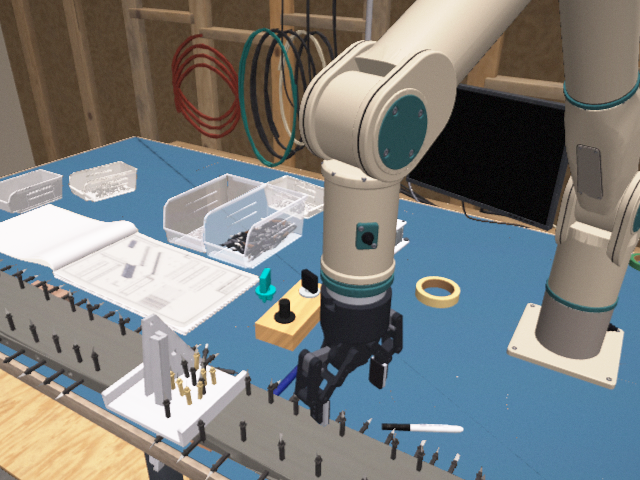

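The stand holds the black plug at scene px (269,203) and the black key with a grey collar at (295,222). The look-alikes are a turquoise key at (321,208) and a red key at (313,260). The reducer at (370,290) is partly hidden behind the monitor. I'll move over the stand for a closer look.

Call:
step_arm --moves "-0.38 -0.1 -0.6 0 0 0 1;-0.38 -0.1 -0.6 0 0 0 1;-0.38 -0.1 -0.6 0 0 0 1;-0.38 -0.1 -0.6 0 0 0 1;-0.38 -0.1 -0.6 0 0 0 1;-0.38 -0.1 -0.6 0 0 0 1;-0.38 -0.1 -0.6 0 0 0 1;-0.38 -0.1 -0.6 0 0 0 1;-0.38 -0.1 -0.6 0 0 0 1;-0.38 -0.1 -0.6 0 0 0 1;-0.38 -0.1 -0.6 0 0 0 1;-0.38 -0.1 -0.6 0 0 0 1;0 0 0 0 0 0 1"

```text
clock: 2.5
eef_pos: [478.2, 282.8, 292.2]
tool_rot: [-1.575, 0.001, 1.244]
force: [-0.2, -0.5, -0.1]
width: 85.4
```

```bash
python3 - <<'E'
from h import *
s=st(); print(s['clock'],np.round(s['eef_pos'],1),s['tool_rot'],np.round(s['qpos'],2))
p=get_image('wrist'); cv2.imwrite('pics/w1.png',p['color'])
print(p['vertical_fov'],np.round(p['T_tool_cam'],2))
for t in ['stand','plug','plug_grip','key','key_grip']:
    print(t,[(np.round(d['position']).tolist(),round(d['conf'],2)) for d in nets.place_of(p,t)])
E
```

```text
2.5 [478.2 282.8 292.2] [-1.57531256e+00  9.12136903e-04  1.24387797e+00] [-0.64  0.43  0.08  1.71 -0.04  1.01  0.7 ]
60.40823389197864 [[   1.      0.      0.     -0.52]
 [  -0.     -0.28    0.96 -140.93]
 [   0.     -0.96   -0.28   70.54]
 [   0.      0.      0.      1.  ]]
stand [([532.0, 231.0, -3.0], 0.7)]
plug [([529.0, 281.0, 38.0], 0.66)]
plug_grip [([528.0, 279.0, 66.0], 0.85)]
key [([533.0, 173.0, 38.0], 0.93), ([637.0, 199.0, 25.0], 0.64)]
key_grip [([510.0, 60.0, 52.0], 0.69), ([639.0, 199.0, 50.0], 0.64), ([534.0, 171.0, 70.0], 0.58)]
```

View pics/w1.png

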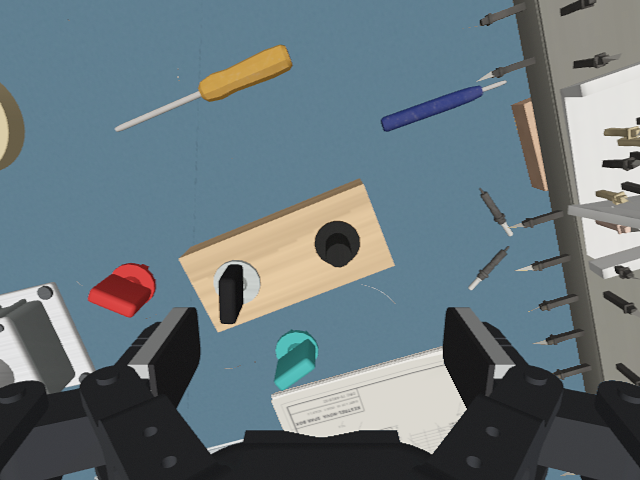

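```bash
python3 - <<'E'
from h import *
s=st(); p=wr(get_image('wrist'),s); I=p['color'].copy()
np.savez('w1.npz',R=p['R'],t=p['t'],cx=p['cx'],cy=p['cy'],v=p['vertical_fov'])
c=nets.cut_out(p,'plug'); print([x['conf'] for x in c])
k=nets.cut_out(p,'key'); 
for d in c: ys,xs=np.nonzero(d['pixels']);print('plug',d['conf'],xs.mean(),ys.mean(),xs.min(),xs.max())
for d in k: ys,xs=np.nonzero(d['pixels']);print('key',d['conf'],xs.mean(),ys.mean())
for (x,y,z) in [(528,282,82),(534,172,40),(531,227,40)]:
    print(proj(p,(x,y,z)))
cv2.imwrite('pics/w1c.png',cv2.resize(I[170:400,70:400],None,fx=2.4,fy=2.4,interpolation=cv2.INTER_CUBIC))
E
```

```text
[0.7]
plug 0.7 331.47076372315036 252.09128878281624 309 354
key 0.84 229.35996103263517 295.5080370189966
key 0.76 118.79961013645224 295.7668615984405
key 0.57 288.31053419870193 364.97553669495755
(np.float64(332.1545936597366), np.float64(265.2404357111118))
(np.float64(230.50558967286025), np.float64(288.04338389418825))
(np.float64(280.1065058824809), np.float64(269.7789926104964))
```

View pics/w1c.png

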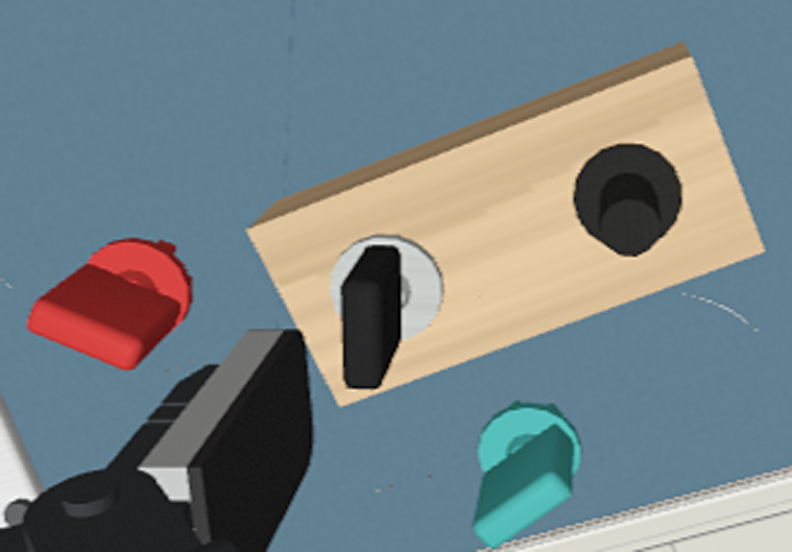

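```bash
cat >> h.py <<'E'
def load(n):
    d=np.load(n); return dict(R=d['R'],t=d['t'],cx=float(d['cx']),cy=float(d['cy']),vertical_fov=float(d['v']))
E
python3 - <<'E'
from h import *
p=load('w1.npz')
g=lambda x,y,z: onz(p,70+x/2.4,170+y/2.4,z)[:2]
C=[g(*c,40) for c in [(247,229),(692,55),(764,250),(340,406)]]
print(np.round(C,1)); print('centre',np.mean(C,0),'ang',[np.degrees(np.arctan2(*(b-a)[::-1])) for a,b in [(C[0],C[1]),(C[3],C[2]),(C[0],C[3]),(C[1],C[2])]],[np.linalg.norm(C[i]-C[i-1]) for i in range(4)])
W=[g(*c,92) for c in [(344,285),(380,280),(381,387),(346,388)]]
print(np.round(W,1),np.mean(W,0),[np.degrees(np.arctan2(*(b-a)[::-1])) for a,b in [(W[0],W[3]),(W[1],W[2])]],[np.linalg.norm(W[i]-W[i-1]) for i in range(4)])
print('plug shoulder',g(627.5,198,45),'collar',g(387,290,46),'wingtop',)
E
```

```text
[[493.1 125.9]
 [480.4 324.6]
 [569.5 329.8]
 [582.4 131.4]]
centre [531.35723523 227.92038079] ang [np.float64(93.65571810888284), np.float64(93.72320349444809), np.float64(3.5398386386271463), np.float64(3.3344142483295522)] [np.float64(89.48572555502639), np.float64(199.1607735617884), np.float64(89.25274220914626), np.float64(198.84138448253435)]
[[512.9 175.7]
 [515.2 189.1]
 [556.3 173.2]
 [552.5 160.3]] [534.21143333 174.57195912] [np.float64(-21.16612842622363), np.float64(-21.121610669006007)] [np.float64(42.529984594452394), np.float64(13.60531392844591), np.float64(44.10066418287525), np.float64(13.414243947374375)]
plug shoulder [528.022786   282.30970469] collar [535.10160268 173.72525244] wingtop
```

The stand measures 89x199 mm, which matches its listed 90x200. The black key in the stand's hole is the right one, since it sits in the stand and is neither red nor turquoise. Its wing yaw is about -21°. Plug axis is about (528,282.5).

Call:
step_arm --moves "0.08 0.6 -0.23 0 0 0 1;0.08 0.6 -0.24 0 0 0 1;0.08 0.6 -0.24 0 0 0 1;0.07 0.6 -0.24 0 0 0 1;0 0.6 0 0 0 0 1;0 0.6 0 0 0 0 1;0 0 0 0 0 0 1"

```text
clock: 3.65
eef_pos: [520.7, 287.2, 107.4]
tool_rot: [-1.565, 0.006, 1.254]
force: [0.4, -0.2, -0.6]
width: 85.6
```

```bash
cat > q.py <<'E'
import sys
from h import *
# target x y z ; prints the shift in tool axes (mm) from measured pose
s=st(); R=Rt(s); print(round(s['clock'],2),np.round(s['eef_pos'],1),np.round(s['tool_rot'],4),'F',np.round(s['force'],1),'w',round(s['width'],1),'q',np.round(s['qpos'],2))
if len(sys.argv)>3:
    d=np.array([float(a) for a in sys.argv[1:4]])-s['eef_pos']; print('world d',np.round(d,1),'tool d/50',np.round(R.T@d/50,3))
E
python3 q.py 528.1 282.5 49; python3 - <<'E'
from h import *
s=st(); p=wr(get_image('wrist'),s);cv2.imwrite('pics/w2.png',p['color'])
for h,X in [('top',(528,282.5,82)),('sh',(528,282.5,45))]: print(h,proj(p,X))
E
```

```text
3.65 [520.7 287.2 107.4] [-1.5651  0.0062  1.2538] F [ 0.4 -0.2 -0.6] w 85.6 q [-0.59  0.71  0.06  1.78 -0.06  0.66  0.76]
world d [  7.4  -4.7 -58.4] tool d/50 [-0.036  1.168 -0.176]
top (np.float64(317.27069208535), np.float64(306.6015850503163))
sh (np.float64(318.2641689208251), np.float64(276.4419368238846))
```

View pics/w2.png

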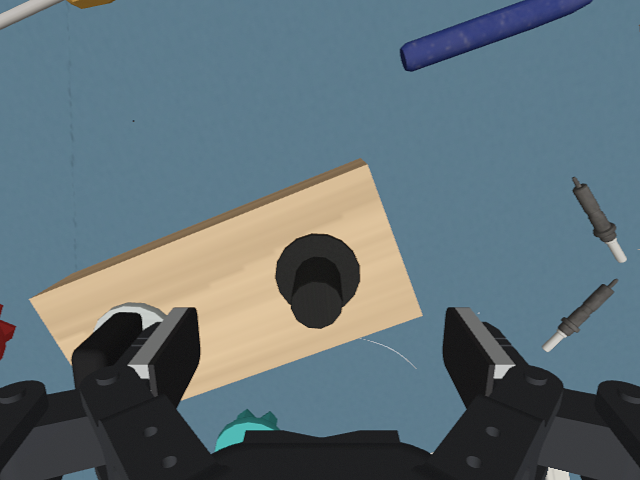

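The projected plug axis agrees with the image (handle top at about (317,305)). I'll descend and grip.

Call:
step_arm --moves "-0.04 0.2 -0.18 0 0 0 1;0 0.4 0 0 0 0 1;0 0.4 0 0 0 0 1;0 0.12 0 0 0 0 1;0 0 0 0 0 0 1"

```text
clock: 4.2
eef_pos: [532.2, 283.4, 55.5]
tool_rot: [-1.571, -0.0, 1.253]
force: [-0.3, 0.4, 0.8]
width: 85.5
```

```bash
python3 q.py 528.1 282.5 49
```

```text
4.2 [532.2 283.4  55.5] [-1.5711e+00 -1.0000e-04  1.2527e+00] F [-0.3  0.4  0.8] w 85.5 q [-0.57  0.79  0.05  1.79 -0.06  0.56  0.77]
world d [-4.1 -0.9 -6.5] tool d/50 [-0.043  0.13   0.073]
```

Call:
step_arm --moves "0 0 0 0 0 0 1;0 0 0 0 0 0 1"

```text
clock: 4.4
eef_pos: [532.7, 284.0, 56.6]
tool_rot: [-1.572, -0.002, 1.253]
force: [0.4, -0.4, -0.1]
width: 85.3
```

```bash
python3 q.py 528.1 282.5 49
```

```text
4.4 [532.7 284.   56.6] [-1.5725 -0.0018  1.253 ] F [ 0.4 -0.4 -0.1] w 85.3 q [-0.57  0.79  0.05  1.79 -0.06  0.56  0.77]
world d [-4.6 -1.5 -7.6] tool d/50 [-0.058  0.152  0.078]
```

Call:
step_arm --moves "-0.06 0.15 0.08 0 0 0 1;0 0 0 0 0 0 1;0 0 0 0 0 0 1"

```text
clock: 4.7
eef_pos: [526.5, 281.8, 47.7]
tool_rot: [-1.57, 0.0, 1.253]
force: [-0.4, -0.5, 1.1]
width: 85.5
```

```bash
python3 q.py 528.1 282.5 49
```

```text
4.7 [526.5 281.8  47.7] [-1.5703e+00  4.0000e-04  1.2531e+00] F [-0.4 -0.5  1.1] w 85.5 q [-0.57  0.8   0.05  1.8  -0.06  0.54  0.77]
world d [1.6 0.7 1.3] tool d/50 [ 0.022 -0.027 -0.025]
```

Call:
step_arm --moves "0.02 -0.03 -0.02 0 0 0 1;0 0 0 0 0 0 0.2;0 0 0 0 0 0 0;0 0 0 0 0 0 0;0 0 0 0 0 0 0;0 0 0 0 0 0 0;0 0 0 0 0 0 0;0 0 0 0 0 0 0"

```text
clock: 5.5
eef_pos: [528.4, 282.7, 49.5]
tool_rot: [-1.571, -0.0, 1.253]
force: [-0.0, 0.5, 2.4]
width: 22.6
```

```bash
python3 q.py 528.1 282.5 49
```

```text
5.5 [528.4 282.7  49.5] [-1.5711e+00 -3.0000e-04  1.2529e+00] F [-0.   0.5  2.4] w 22.6 q [-0.57  0.8   0.05  1.8  -0.06  0.54  0.77]
world d [-0.3 -0.2 -0.5] tool d/50 [-0.005  0.01   0.005]
```

Call:
step_arm --moves "0 -0.3 0 0 0 0 0;0 -0.6 0 0 0 0 0;0 -0.8 0 0 0 0 0;0 -0.8 0 0 0 0 0;0 -0.8 0 0 0 0 0;0 -0.5 0 0 0 0 0;0 0 0 0 0 0 0"

```text
clock: 6.2
eef_pos: [530.4, 283.7, 244.4]
tool_rot: [-1.577, -0.007, 1.253]
force: [-0.2, -0.1, -1.1]
width: 22.3
```

```bash
python3 q.py; python3 - <<'E'
from h import *
p=get_image('side');q=get_image('scene')
cv2.imwrite('pics/side1.png',p['color'])
cv2.imwrite('pics/side1c.png',cv2.resize(p['color'][60:280,380:640],None,fx=3,fy=2.7))
cv2.imwrite('pics/sc1c.png',cv2.resize(q['color'][240:480,220:600],None,fx=2.1,fy=2.1))
for n,x in (('side',p),('scene',q)): np.savez(n+'.npz',R=x['R'],t=x['t'],cx=x['cx'],cy=x['cy'],v=x['vertical_fov'])
E
```

```text
6.2 [530.4 283.7 244.4] [-1.5766 -0.0066  1.2528] F [-0.2 -0.1 -1.1] w 22.3 q [-0.59  0.54  0.07  1.65 -0.05  0.94  0.76]
```

View pics/side1.png

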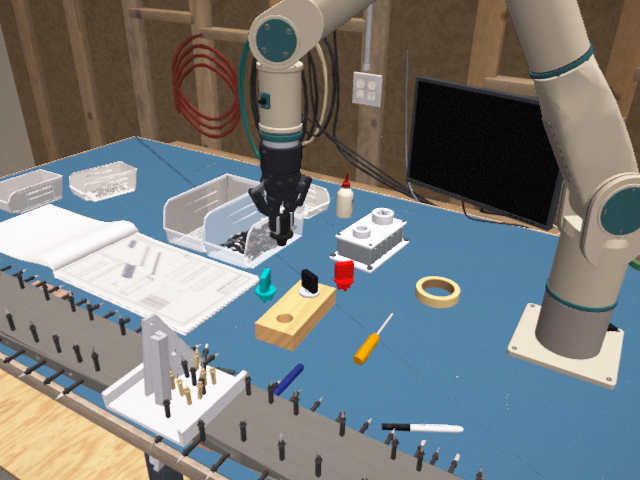

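View pics/sc1c.png

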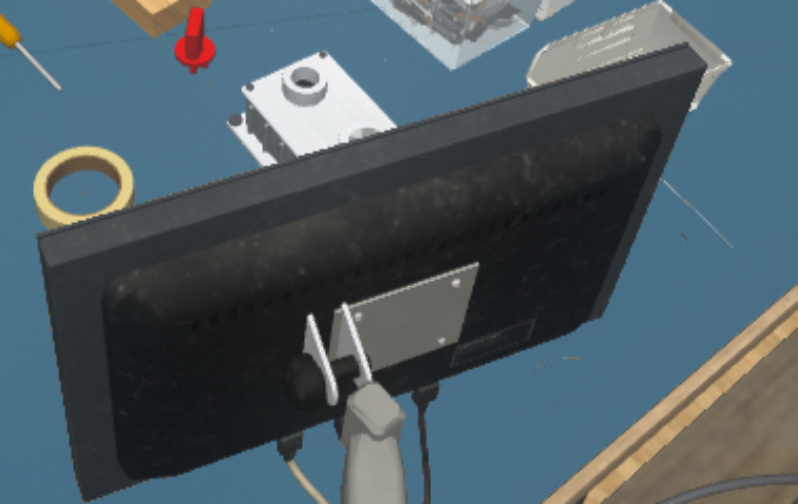

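```bash
python3 - <<'E'
from h import *
a,b=load('scene.npz'),load('side.npz')
def tri(u,v):
    P=[np.array([[f(q),0,q['cx']],[0,f(q),q['cy']],[0,0,1]])@np.c_[q['R'],q['t']] for q in(a,b)]
    X=cv2.triangulatePoints(P[0],P[1],np.array(u,float).reshape(2,1),np.array(v,float).reshape(2,1)); X=(X[:3]/X[3])[:,0]; return np.round(X),proj(a,X),proj(b,X)
print('mon top right',tri((548,262),(415,80)))
print('mon bot right',tri((506,392),(407,188)))
print('filler side rim', onz(b,362,231,92),'drive',onz(b,382,214,98),'oil foot',onz(b,344,216,0),'oil top',onz(b,347,178,140))
print(proj(a,(536,-150,70)))
im=cv2.imread('pics/side1.png'); cv2.imwrite('pics/side1r.png',cv2.resize(im[160:280,310:430],None,fx=5,fy=5,interpolation=cv2.INTER_CUBIC))
E
```

```text
mon top right (array([ 571., -453.,  408.]), (np.float64(546.9353853980604), np.float64(263.9587003316066)), (np.float64(414.2208355032735), np.float64(78.99436894293854)))
mon bot right (array([ 572., -469.,   72.]), (np.float64(504.1597818978128), np.float64(394.3716417755177)), (np.float64(405.57493850503613), np.float64(186.66856440404825)))
filler side rim [528.41896712 -74.68088698  92.        ] drive [ 524.24562243 -185.91012087   98.        ] oil foot [ 702.96958853 -305.07409782    0.        ] oil top [ 682.27235727 -274.72998222  140.        ]
(np.float64(378.54923466263494), np.float64(299.29676581783656))
```

View pics/side1r.png

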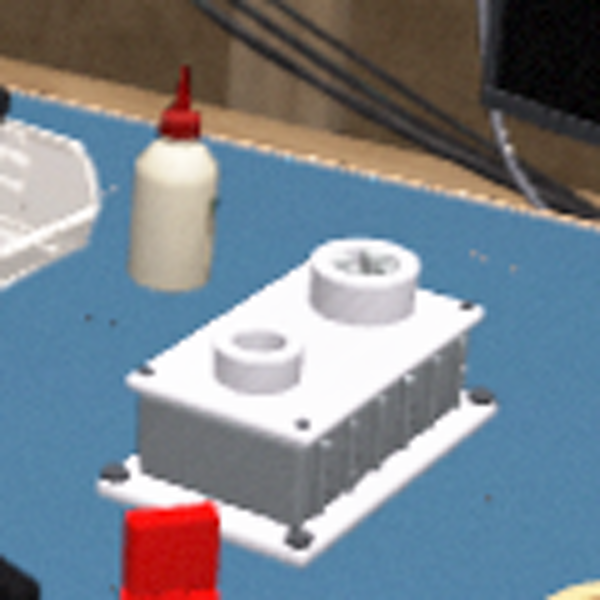

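Call:
step_arm --moves "-0.4 -0.1 -0.12 0 0 0 0;-0.67 -0.1 -0.2 0 0 0 0;-0.67 -0.1 -0.2 0 0 0 0;-0.67 0 -0.2 0 0 0 0;-0.67 0 -0.2 0 0 0 0;-0.67 0 -0.2 0 0 0 0;-0.67 0 -0.2 0 0 0 0;-0.67 0 -0.2 0 0 0 0;-0.67 0 -0.2 0 0 0 0;-0.67 0 -0.2 0 0 0 0;-0.67 0 -0.2 0 0 0 0;-0.4 0 -0.12 0 0 0 0;0 0 0 0 0 0 0;0 0 0 0 0 0 0;0 0 0 0 0 0 0"

```text
clock: 7.8
eef_pos: [516.8, -107.5, 253.7]
tool_rot: [-1.569, -0.001, 1.254]
force: [-0.4, 0.2, -1.0]
width: 22.5
```

```bash
python3 q.py; python3 - <<'E'
from h import *
s=st(); p=wr(get_image('wrist'),s);cv2.imwrite('pics/w3.png',p['color'])
np.savez('w3.npz',R=p['R'],t=p['t'],cx=p['cx'],cy=p['cy'],v=p['vertical_fov'])
for t in ['reducer','filler_mouth','drive_mouth','plug']:
    print(t,[(np.round(d['position']).tolist(),round(d['conf'],2)) for d in nets.place_of(p,t)])
E
```

```text
7.8 [ 516.8 -107.5  253.7] [-1.5690e+00 -5.0000e-04  1.2543e+00] F [-0.4  0.2 -1. ] w 22.5 q [ 0.07  0.43  0.12  1.83 -0.06  0.89  1.47]
reducer [([536.0, -147.0, -0.0], 0.86), ([520.0, -110.0, 270.0], 0.18)]
filler_mouth [([537.0, -93.0, 93.0], 0.74)]
drive_mouth [([534.0, -200.0, 99.0], 0.97)]
plug [([517.0, -111.0, 241.0], 0.73)]
```

View pics/w3.png

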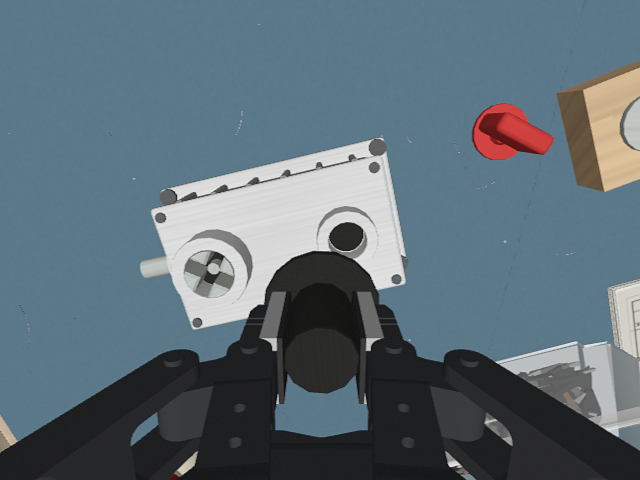

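```bash
python3 - <<'E'
import cv2
I=cv2.imread('pics/w3.png'); cv2.imwrite('pics/w3c.png',cv2.resize(I[130:335,140:420],None,fx=2.8,fy=2.8,interpolation=cv2.INTER_CUBIC))
E
```

```text
(no output)
```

View pics/w3c.png

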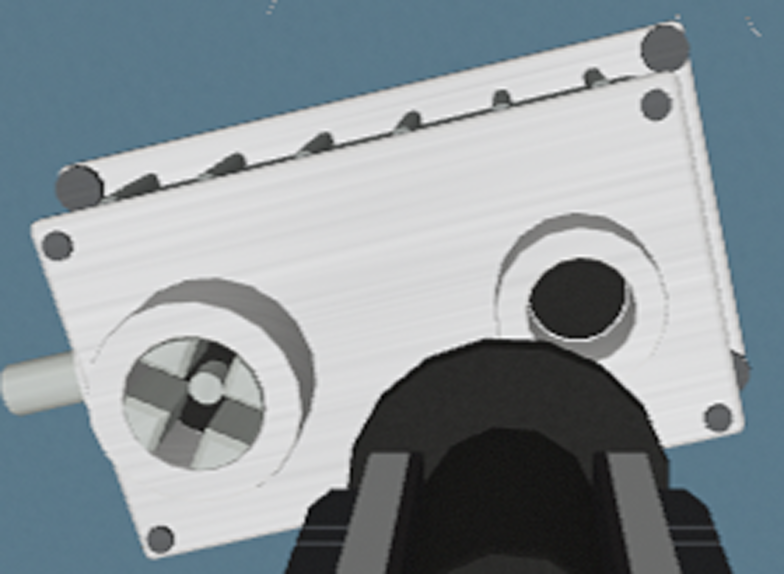

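```bash
python3 - <<'E'
from h import *
p=load('w3.npz'); g=lambda x,y,z: onz(p,140+x/2.8,130+y/2.8,z)[:2]
B=np.array([g(*c,72) for c in [(57,246),(656,104),(718,417),(160,540)]]); print(B.round(1),B.mean(0))
ang=lambda a,b: np.degrees(np.arctan2(*(b-a)[::-1]))
C=np.array([g(*c,70) for c in [(33,226),(675,73),(744,430),(150,556)]]); print(C.round(1),C.mean(0),ang(C[0],C[1]),ang(C[3],C[2]),ang(C[0],C[3]),ang(C[1],C[2]),np.linalg.norm(C[1]-C[0]),np.linalg.norm(C[3]-C[0]))
print('bolt ang',ang(B[0],B[1]),ang(B[3],B[2]))
for z in(92,98):print('bore',g(582,310,z),'diam',np.linalg.norm(g(528,310,z)-g(636,310,z)))
for z in(98,95):print('disc',g(194,403,z),'diam',np.linalg.norm(g(122,403,z)-g(266,403,z)))
c=B.mean(0); a=np.radians((ang(B[0],B[1])+ang(B[3],B[2]))/2); u=np.array([np.cos(a),np.sin(a)])
print('filler',c+55*u,'drive',c-55*u)
E
```

```text
[[ 481.1 -231.5]
 [ 495.7  -57.3]
 [ 590.7  -65.3]
 [ 576.3 -239.8]] [ 535.98614002 -148.4832531 ]
[[ 473.8 -236.5]
 [ 489.5  -49.7]
 [ 598.1  -58.8]
 [ 581.3 -245.9]] [ 535.66240748 -147.7471905 ] 85.18921010544352 84.8488133348057 -4.959882514135506 -4.783955252609403 187.4701685130772 107.8963483072287
bolt ang 85.2004233871212 85.28424756485869
bore [540.21567215 -93.70768808] diam 29.506924654590183
bore [538.42524666 -93.55796876] diam 28.92216456897754
disc [ 530.70697266 -202.40289476] diam 39.444095889115054
disc [ 531.52415981 -203.57808991] diam 39.842844275219136
filler [540.54792353 -93.67276021] drive [ 531.4243565  -203.29374599]
```

Bolt pattern, bore and disc all agree: filler at about (540.4,-93.6), drive at about (531.3,-203). Next I move above the filler.

```bash
python3 q.py 540.5 -93.5 140
```

```text
8.05 [ 517.5 -107.8  254.3] [-1.5706e+00 -2.0000e-04  1.2545e+00] F [-0.2  0.6 -0.8] w 22.4 q [ 0.07  0.43  0.12  1.83 -0.06  0.89  1.47]
world d [  23.    14.3 -114.3] tool d/50 [ 0.414  2.285 -0.35 ]
```

Call:
step_arm --moves "0.2 0.3 -0.15 0 0 0 0;0.2 0.5 -0.2 0 0 0 0;0 0.6 0 0 0 0 0;0 0.6 0 0 0 0 0;0 0.25 0 0 0 0 0;0 0 0 0 0 0 0;0 0 0 0 0 0 0;0 0 0 0 0 0 0"

```text
clock: 8.85
eef_pos: [541.5, -95.3, 143.3]
tool_rot: [-1.574, -0.001, 1.253]
force: [-0.0, -0.1, 0.7]
width: 22.5
```

```bash
python3 q.py 540.5 -93.5 104; python3 - <<'E'
from h import *
s=st(); p=wr(get_image('wrist'),s);cv2.imwrite('pics/w4.png',p['color'])
c=np.array([540.4,-93.6,92]); print(proj(p,c)); 
for t in ['filler_mouth','plug']:
    print(t,[(np.round(d['position'],1).tolist(),round(d['conf'],2)) for d in nets.place_of(p,t)])
q=get_image('side'); I=q['color']; cv2.imwrite('pics/s4.png',cv2.resize(I[160:280,310:430],None,fx=5,fy=5,interpolation=cv2.INTER_CUBIC))
E
```

```text
8.85 [541.5 -95.3 143.3] [-1.5736e+00 -5.0000e-04  1.2530e+00] F [-0.  -0.1  0.7] w 22.5 q [ 0.06  0.6   0.09  1.89 -0.09  0.65  1.46]
world d [ -1.    1.8 -39.3] tool d/50 [0.028 0.785 0.032]
(np.float64(324.2703403158841), np.float64(264.94573525580984))
filler_mouth []
plug [([544.1, -97.6, 128.6], 0.86)]
```

View pics/w4.png

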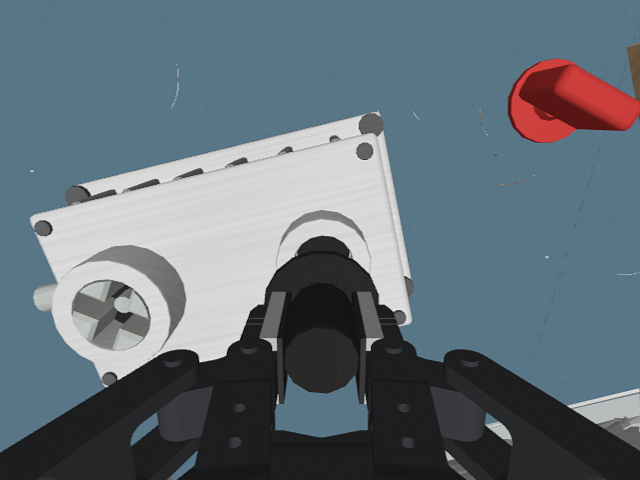

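View pics/s4.png

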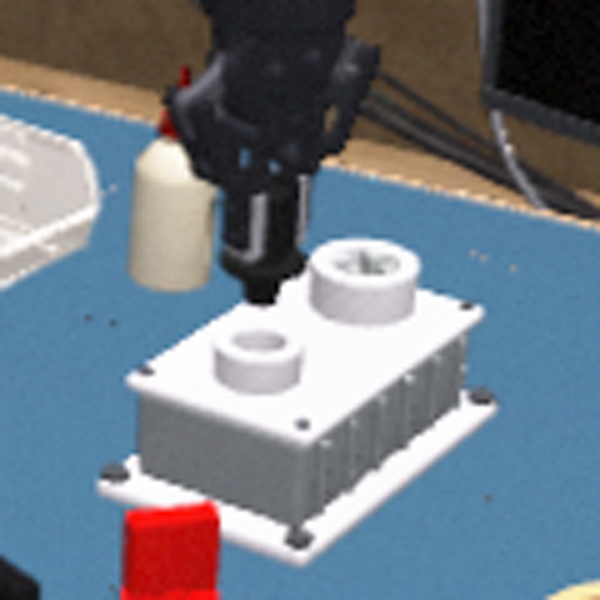

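Plug stopper (wrist px (323,245)) is lined up above the filler neck (centre about (323,262)). The side view also shows it above the bore. I'll descend.

Call:
step_arm --moves "0.03 0.2 0.03 0 0 0 0;0 0.25 0 0 0 0 0;0 0.25 0 0 0 0 0;0 0 0 0 0 0 0;0 0 0 0 0 0 0"

```text
clock: 9.55
eef_pos: [538.9, -93.2, 106.0]
tool_rot: [-1.569, 0.0, 1.253]
force: [0.4, -0.3, 0.1]
width: 22.6
```

```bash
python3 q.py 540.5 -93.5 101
```

```text
9.55 [538.9 -93.2 106. ] [-1.5692e+00  4.0000e-04  1.2529e+00] F [ 0.4 -0.3  0.1] w 22.6 q [ 0.07  0.66  0.08  1.92 -0.09  0.57  1.46]
world d [ 1.6 -0.3 -5. ] tool d/50 [ 0.005  0.099 -0.032]
```

No contact force inside the bore, so I continue to the shoulder in small steps.

Call:
step_arm --moves "0 0.05 -0.02 0 0 0 0;0 0.04 0 0 0 0 0;0 0 0 0 0 0 0;0 0 0 0 0 0 0"

```text
clock: 9.95
eef_pos: [540.4, -93.5, 102.5]
tool_rot: [-1.571, -0.0, 1.253]
force: [0.0, -0.1, -0.8]
width: 22.1
```

```bash
python3 q.py 540.5 -93.5 101
```

```text
9.95 [540.4 -93.5 102.5] [-1.5710e+00 -1.0000e-04  1.2529e+00] F [ 0.  -0.1 -0.8] w 22.1 q [ 0.07  0.67  0.08  1.92 -0.1   0.56  1.46]
world d [ 0.1  0.  -1.5] tool d/50 [ 0.001  0.029 -0.003]
```

Call:
step_arm --moves "0 0.04 0 0 0 0 0;0 0.02 0 0 0 0 0;0 0 0 0 0 0 0;0 0 0 0 0 0 0"

```text
clock: 10.35
eef_pos: [540.7, -93.6, 101.4]
tool_rot: [-1.572, -0.001, 1.253]
force: [-4.3, 0.7, 16.7]
width: 22.7
```

```bash
python3 q.py 540.5 -93.5 101;python3 - <<'E'
from h import *
q=get_image('side'); I=q['color']; cv2.imwrite('pics/s5.png',cv2.resize(I[160:280,310:430],None,fx=5,fy=5,interpolation=cv2.INTER_CUBIC))
E
```

```text
10.35 [540.7 -93.6 101.4] [-1.5723e+00 -5.0000e-04  1.2529e+00] F [-4.3  0.7 16.7] w 22.7 q [ 0.07  0.67  0.08  1.92 -0.1   0.56  1.47]
world d [-0.2  0.1 -0.4] tool d/50 [0.001 0.009 0.004]
```

View pics/s5.png

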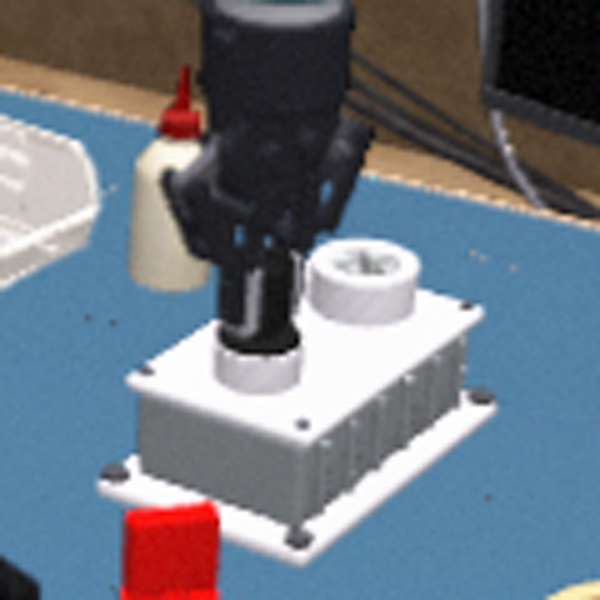

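The shoulder rests on the rim with a 17 N reaction. I'll ease off, release and go up.

Call:
step_arm --moves "0 -0.02 0 0 0 0 0;0 0 0 0 0 0 0.4;0 0 0 0 0 0 0.8;0 0 0 0 0 0 0.8;0 0 0 0 0 0 0.8;0 -0.3 0 0 0 0 0.8;0 -0.6 0 0 0 0 0.8;0 -0.6 0 0 0 0 0.8;0 -0.6 0 0 0 0 0.8;0 -0.6 0 0 0 0 1;0 0 0 0 0 0 1;0 0 0 0 0 0 1;0 0 0 0 0 0 1"

```text
clock: 11.7
eef_pos: [539.4, -93.3, 234.1]
tool_rot: [-1.569, 0.0, 1.253]
force: [0.6, -0.3, 0.3]
width: 85.3
```

```bash
python3 q.py 534.5 173.5 250;python3 - <<'E'
from h import *
s=st(); p=wr(get_image('wrist'),s);cv2.imwrite('pics/w6.png',p['color'])
np.savez('w6.npz',R=p['R'],t=p['t'],cx=p['cx'],cy=p['cy'],v=p['vertical_fov'])
for t in ['plug','drive_mouth']:
    print(t,[(np.round(d['position'],1).tolist(),round(d['conf'],2)) for d in nets.place_of(p,t)])
E
```

```text
11.7 [539.4 -93.3 234.1] [-1.5685e+00  4.0000e-04  1.2530e+00] F [ 0.6 -0.3  0.3] w 85.3 q [ 0.04  0.48  0.11  1.8  -0.07  0.86  1.44]
world d [ -4.9 266.8  15.9] tool d/50 [ 5.039 -0.315  1.762]
plug [([539.3, -96.3, 89.2], 0.6)]
drive_mouth [([533.7, -201.7, 100.1], 0.69)]
```

View pics/w6.png

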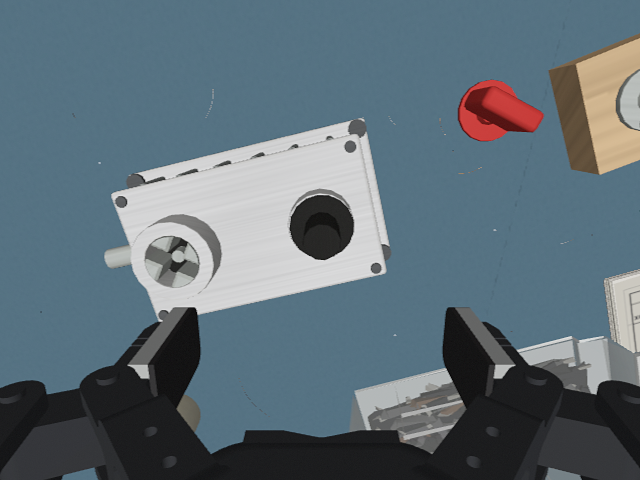

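Plug is seated on the filler neck at (322,222) and has been let go. Now I'll measure the slot angle from an enlarged crop.

```bash
python3 - <<'E'
import cv2
I=cv2.imread('pics/w6.png'); cv2.imwrite('pics/w6c.png',cv2.resize(I[205:315,115:235],None,fx=5.4,fy=5.4,interpolation=cv2.INTER_CUBIC))
E
```

```text
(no output)
```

View pics/w6c.png

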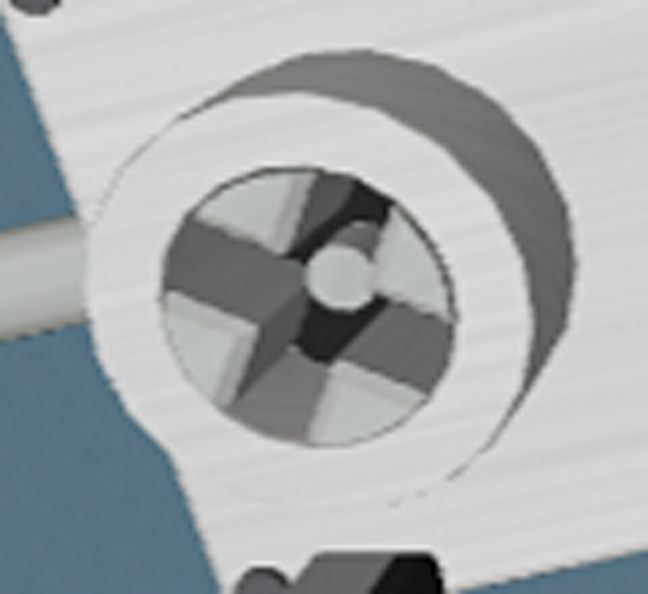

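```bash
python3 - <<'E'
from h import *
p=load('w6.npz'); g=lambda c,z=98: onz(p,115+c[0]/5.4,205+c[1]/5.4,z)[:2]
E=dict(TLl=((193,218),(285,255)),TRl=((378,285),(452,320)),BLu=((165,290),(258,325)),BRu=((335,362),(422,398)),
TLr=((313,175),(292,250)),TRl2=((393,207),(375,270)),BLr=((258,330),(235,400)),BRl=((333,365),(310,440)),
A1=((193,218),(452,320)),A2=((165,290),(422,398)),B1=((313,175),(235,400)),B2=((393,207),(310,440)))
for k,(a,b) in E.items():
    a,b=g(a),g(b); print(k,a.round(1),b.round(1),round(np.degrees(np.arctan2(*(b-a)[::-1]))%90,1))
print('disc c',g((309,307)),[g(x).round(1) for x in [(193,218),(452,320),(165,290),(422,398)]])
P=[g(x) for x in [(193,218),(452,320),(165,290),(422,398),(313,175),(235,400),(393,207),(310,440)]]
print(np.mean(P,0))
E
```

```text
TLl [ 515.1 -211.6] [ 523.5 -202.3] 48.0
TRl [ 531.1 -192.4] [ 538.6 -185.1] 44.2
BLu [ 523.  -219.3] [ 531.3 -209.7] 49.2
BRu [ 539.2 -202.1] [ 547.5 -193.2] 47.1
TLr [ 514.6 -194.4] [ 523.1 -201.2] 51.6
TRl2 [ 521.9 -186.3] [ 529.1 -192. ] 51.9
BLr [ 531.9 -210. ] [ 540. -217.] 49.2
BRl [ 539.5 -202.6] [ 548.4 -209.8] 50.8
A1 [ 515.1 -211.6] [ 538.6 -185.1] 48.4
A2 [ 523.  -219.3] [ 547.5 -193.2] 46.7
B1 [ 514.6 -194.4] [ 540. -217.] 48.4
B2 [ 521.9 -186.3] [ 548.4 -209.8] 48.5
disc c [ 531.07227671 -202.2677666 ] [array([ 515.1, -211.6]), array([ 538.6, -185.1]), array([ 523. , -219.3]), array([ 547.5, -193.2])]
[ 531.15504908 -202.08544456]
```

Call:
step_arm --moves "0.4 -0.1 0.14 0 0 0 1;0.58 -0.1 0.2 0 0 0 1;0.58 -0.1 0.2 0 0 0 1;0.58 0 0.2 0 0 0 1;0.58 0 0.2 0 0 0 1;0.58 0 0.2 0 0 0 1;0.58 0 0.2 0 0 0 1;0.58 0 0.2 0 0 0 1;0.5 0 0.2 0 0 0 1;0.08 0 0.02 0 0.42 0 1;0 0 0 0 0 0 1;0 0 0 0 0 0 1;0 0 0 0 0 0 1"

```text
clock: 13.15
eef_pos: [535.5, 172.1, 250.0]
tool_rot: [-1.571, 0.001, 1.202]
force: [0.6, -0.6, -0.3]
width: 85.4
```

```bash
python3 q.py 534.8 173.8 150;python3 - <<'E'
from h import *
s=st(); p=wr(get_image('wrist'),s);cv2.imwrite('pics/w7.png',p['color'])
np.savez('w7.npz',R=p['R'],t=p['t'],cx=p['cx'],cy=p['cy'],v=p['vertical_fov'])
for t in ['key','key_grip']:
    print(t,[(np.round(d['position'],1).tolist(),round(d['conf'],2)) for d in nets.place_of(p,t)])
print(proj(p,(534.8,173.5,92)))
E
```

```text
13.15 [535.5 172.1 250. ] [-1.5706e+00  1.0000e-03  1.2017e+00] F [ 0.6 -0.6 -0.3] w 85.4 q [-0.43  0.48  0.11  1.75 -0.06  0.92  0.9 ]
world d [  -0.7    1.7 -100. ] tool d/50 [0.028 2.    0.024]
key [([534.3, 175.2, 33.5], 0.88), ([636.7, 199.9, 25.1], 0.79), ([506.7, 60.6, 19.4], 0.77), ([534.5, 232.2, -1.9], 0.25)]
key_grip [([535.6, 174.0, 66.3], 0.94), ([637.2, 200.2, 51.4], 0.75), ([510.5, 61.0, 48.8], 0.58)]
(np.float64(322.9900066873233), np.float64(217.14889914907636))
```

View pics/w7.png

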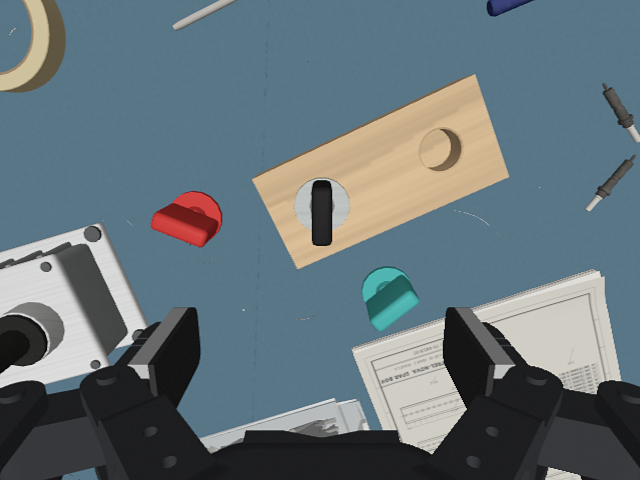

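```bash
python3 - <<'E'
import cv2
I=cv2.imread('pics/w7.png'); cv2.imwrite('pics/w7c.png',cv2.resize(I[165:260,275:370],None,fx=6,fy=6,interpolation=cv2.INTER_CUBIC))
E
```

View pics/w7c.png

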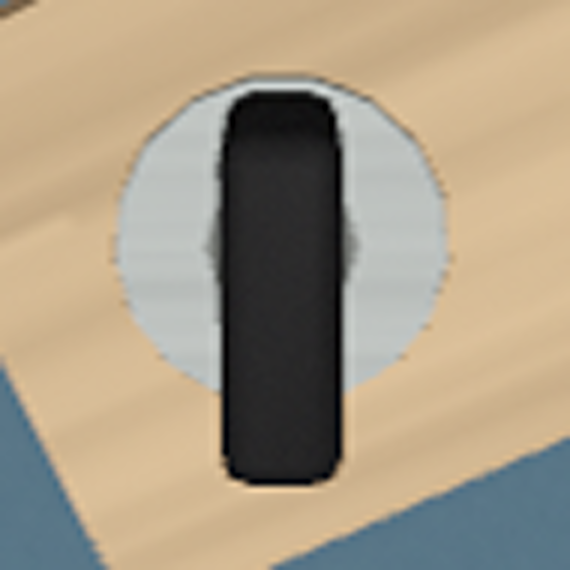

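```bash
python3 - <<'E'
from h import *
p=load('w7.npz')
print(onz(p,322,216.9,92),onz(p,275+283/6,165+238/6,46))
E
python3 q.py 534.8 173.3 110
```

```text
[534.35786854 172.88186252  92.        ] [534.42601154 173.11085664  46.        ]
13.3 [535.6 172.5 250.3] [-1.5708e+00  2.0000e-04  1.2014e+00] F [ 0.1 -0.2 -0.1] w 85.1 q [-0.43  0.48  0.11  1.74 -0.06  0.92  0.9 ]
world d [  -0.8    0.8 -140.3] tool d/50 [0.01  2.806 0.021]
```

Call:
step_arm --moves "0 0.4 0.02 0 0 0 1;0 0.8 0 0 0 0 1;0 0.8 0 0 0 0 1;0 0.6 0 0 0 0 1;0 0.2 0 0 0 0 1;0 0 0 0 0 0 1;0 0 0 0 0 0 1;0 0 0 0 0 0 1"

```text
clock: 14.1
eef_pos: [535.9, 174.1, 112.0]
tool_rot: [-1.573, -0.002, 1.202]
force: [0.2, -1.1, 0.5]
width: 85.6
```

```bash
python3 q.py 534.5 173.2 53
```

```text
14.1 [535.9 174.1 112. ] [-1.5733 -0.0022  1.2024] F [ 0.2 -1.1  0.5] w 85.6 q [-0.42  0.67  0.08  1.88 -0.09  0.6   0.92]
world d [ -1.4  -0.9 -59. ] tool d/50 [-0.028  1.18   0.022]
```

Call:
step_arm --moves "-0.02 0.3 0.01 0 0 0 1;0 0.4 0 0 0 0 1;0 0.3 0 0 0 0 1;0 0.17 0 0 0 0 1;0 0 0 0 0 0 1;0 0 0 0 0 0 1;0 0 0 0 0 0 1"

```text
clock: 14.8
eef_pos: [534.5, 173.2, 52.8]
tool_rot: [-1.572, -0.001, 1.203]
force: [0.5, 0.8, -0.3]
width: 85.4
```

```bash
python3 q.py 534.5 173.2 53
```

```text
14.8 [534.5 173.2  52.8] [-1.5722e+00 -1.3000e-03  1.2025e+00] F [ 0.5  0.8 -0.3] w 85.4 q [-0.4   0.76  0.06  1.91 -0.1   0.48  0.93]
world d [ 0.  -0.   0.2] tool d/50 [-0.    -0.004 -0.   ]
```

Call:
step_arm --moves "0 0 0 0 0 0 0.3;0 0 0 0 0 0 0;0 0 0 0 0 0 0;0 0 0 0 0 0 0;0 0 0 0 0 0 0;0 0 0 0 0 0 0;0 0 0 0 0 0 0;0 0 0 0 0 0 0"

```text
clock: 15.6
eef_pos: [533.8, 173.0, 51.9]
tool_rot: [-1.571, -0.0, 1.203]
force: [0.4, -0.6, 1.9]
width: 15.3
```

```bash
python3 q.py 534.5 173.2 53
```

```text
15.6 [533.8 173.   51.9] [-1.5710e+00 -2.0000e-04  1.2026e+00] F [ 0.4 -0.6  1.9] w 15.3 q [-0.4   0.76  0.06  1.91 -0.1   0.48  0.93]
world d [0.7 0.2 1.1] tool d/50 [ 0.008 -0.021 -0.011]
```

Call:
step_arm --moves "0 -0.3 0 0 0 0 0;0 -0.6 0 0 0 0 0;0 -0.8 0 0 0 0 0;0 -0.8 0 0 0 0 0;-0.4 -0.4 -0.1 0 0 0 0;-0.67 -0.05 -0.17 0 0 0 0;-0.67 0 -0.17 0 0 0 0;-0.67 0 -0.17 0 0 0 0;-0.67 0 -0.17 0 0 0 0;-0.67 0 -0.17 0 0 0 0;-0.67 0 -0.17 0 0 0 0;-0.67 0 -0.17 0 0 0 0;-0.67 0 -0.17 0 0 0 0;-0.67 0 -0.17 0 0 0 0;-0.67 0 -0.17 0 0 0 0;-0.2 0 -0.06 0 0 0 0"

```text
clock: 17.2
eef_pos: [487.4, -205.7, 199.0]
tool_rot: [-1.57, 0.003, 1.197]
force: [-0.2, -0.1, -1.1]
width: 15.4
```

Call:
step_arm --moves "0 0 0 0 0.9 0 0;0 0 0 0 0.9 0 0;0 0 0 0 0.8 0 0;0 0 0 0 0.4 0 0;0 0 0 0 0 0 0;0 0 0 0 0 0 0;0 0 0 0 0 0 0"

```text
clock: 17.9
eef_pos: [489.0, -200.7, 199.1]
tool_rot: [-1.57, 0.0, 0.844]
force: [0.3, 0.8, -2.4]
width: 14.9
```

```bash
python3 q.py;python3 - <<'E'
from h import *
s=st(); p=wr(get_image('wrist'),s);cv2.imwrite('pics/w8.png',p['color'])
np.savez('w8.npz',R=p['R'],t=p['t'],cx=p['cx'],cy=p['cy'],v=p['vertical_fov'])
print(np.degrees(s['tool_rot']))
for t in ['key','drive_mouth']:
    print(t,[(np.round(d['position'],1).tolist(),round(d['conf'],2)) for d in nets.place_of(p,t)])
print(proj(p,(531.2,-202.5,98)))
E
```

```text
17.9 [ 489.  -200.7  199.1] [-1.5703  0.      0.8438] F [ 0.3  0.8 -2.4] w 14.9 q [ 0.2   0.5   0.2   1.89 -0.14  0.76  1.32]
[-8.99704084e+01  2.89131658e-04  4.83479219e+01]
key [([491.0, -196.6, 182.7], 0.68)]
drive_mouth [([543.4, -98.2, 120.9], 0.21)]
(np.float64(363.46724020703573), np.float64(289.50791705141864))
```

View pics/w8.png

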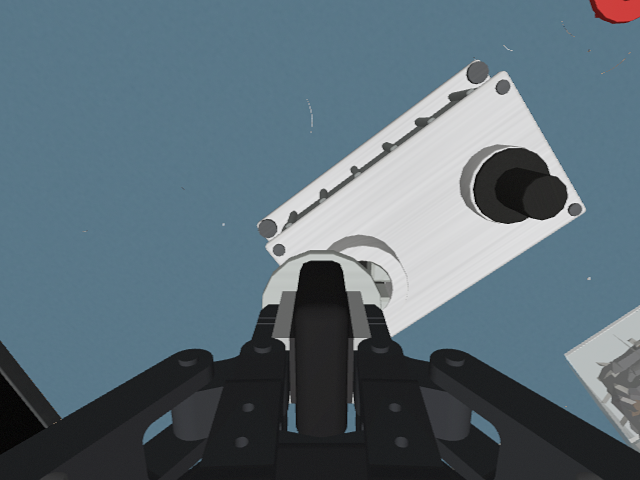

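Key hides the slot from here (slot predicted at (363,290)). I'll shift sideways to expose it.

Call:
step_arm --moves "0.4 0 -0.25 0 0 0 0;0.6 0 -0.35 0 0 0 0;0.5 0 -0.3 0 0 0 0;0.24 0 -0.14 0 0 0 0;0 0 0 0 0 0 0;0 0 0 0 0 0 0;0 0 0 0 0 0 0"

```text
clock: 18.75
eef_pos: [584.3, -171.6, 199.2]
tool_rot: [-1.57, 0.001, 0.841]
force: [0.5, 0.4, -0.8]
width: 15.8
```

```bash
python3 q.py;python3 - <<'E'
from h import *
s=st(); p=wr(get_image('wrist'),s);cv2.imwrite('pics/w9.png',p['color'])
np.savez('w9.npz',R=p['R'],t=p['t'],cx=p['cx'],cy=p['cy'],v=p['vertical_fov'])
print(np.degrees(s['tool_rot']))
u,v=proj(p,(531.2,-202.5,98)); print(u,v)
u,v=int(u),int(v); a,b=max(0,v-60),max(0,u-60); print(a,b)
cv2.imwrite('pics/w9c.png',cv2.resize(p['color'][a:a+120,b:b+120],None,fx=5,fy=5,interpolation=cv2.INTER_CUBIC))
E
```

```text
18.75 [ 584.3 -171.6  199.2] [-1.5699e+00  1.2000e-03  8.4110e-01] F [ 0.5  0.4 -0.8] w 15.8 q [ 0.12  0.61  0.2   1.67 -0.15  0.87  1.22]
[-8.99488013e+01  6.75391547e-02  4.81922691e+01]
224.03410133803504 209.38861032946798
149 164
```

View pics/w9.png

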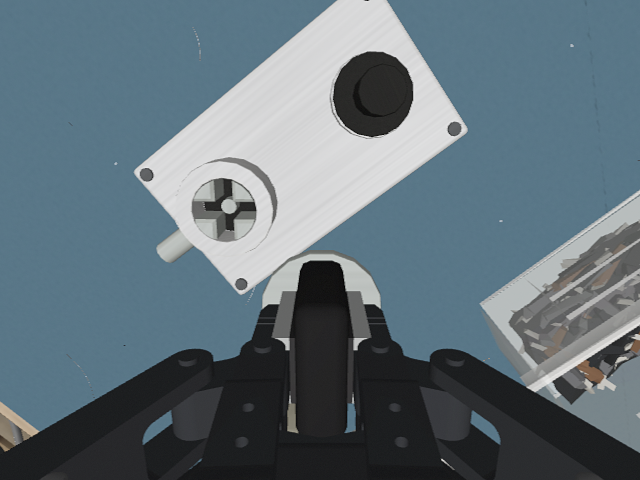

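View pics/w9c.png

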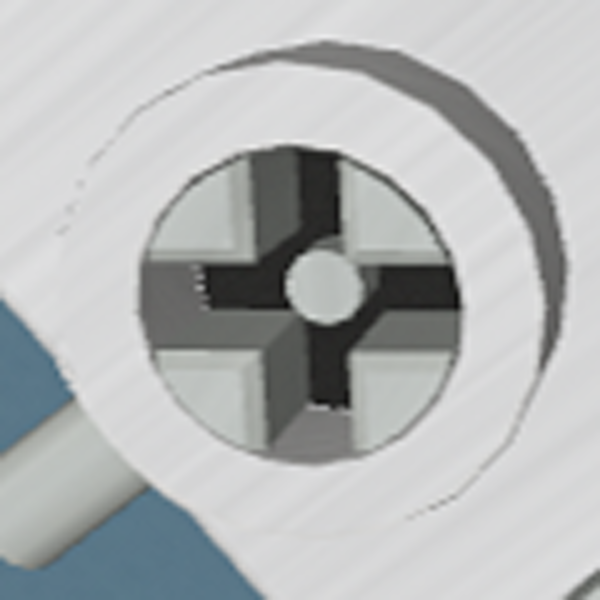

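```bash
python3 - <<'E'
from h import *
p=load('w9.npz'); g=lambda c,z=98: onz(p,164+c[0]/5,149+c[1]/5,z)[:2]
for a,b in [((150,262),(458,265)),((150,350),(460,350)),((249,152),(266,450)),((342,165),(354,450))]:
    a,b=g(a),g(b); print(a.round(1),b.round(1),round(np.degrees(np.arctan2(*(b-a)[::-1]))%90,2))
print('disc',g((301,306)),'diam',np.linalg.norm(g((138,306))-g((463,306))))
print('ring', g((300,306)))
P=[g(x) for x in [(150,262),(458,265),(150,350),(460,350),(249,152),(266,450),(342,165),(354,450)]];print(np.mean(P,0))
E
python3 q.py 531 -202.5 160
```

```text
[ 515.9 -212.4] [ 540.6 -185.3] 47.65
[ 523.3 -220.2] [ 548.2 -192.4] 48.21
[ 514.6 -194.2] [ 541.4 -218.8] 47.35
[ 523.  -187.1] [ 548.5 -210.8] 47.2
disc [ 531.61422424 -202.78028266] diam 38.95326289751972
ring [ 531.534359   -202.86965296]
[ 531.92450208 -202.63271373]
18.8 [ 584.4 -171.6  199.3] [-1.5701e+00  9.0000e-04  8.4100e-01] F [ 0.2 -0.4 -1.1] w 15.4 q [ 0.12  0.61  0.2   1.67 -0.15  0.87  1.22]
world d [-53.4 -30.9 -39.3] tool d/50 [-1.172  0.788  0.384]
```

Call:
step_arm --moves "-0.3 0 0.1 0 0.08 0 0;-0.5 0.1 0.16 0 0 0 0;-0.37 0.3 0.12 0 0 0 0;0 0.4 0 0 0 0 0;0 0.27 0 0 0 0 0;0 0 0 0 0 0 0;0 0 0 0 0 0 0;0 0 0 0 0 0 0"

```text
clock: 19.6
eef_pos: [533.3, -201.4, 146.6]
tool_rot: [-1.572, -0.001, 0.834]
force: [-0.3, -0.5, -0.9]
width: 15.2
```

```bash
python3 q.py 531.5 -202.7 128;python3 - <<'E'
from h import *
s=st(); p=wr(get_image('wrist'),s);cv2.imwrite('pics/w10.png',p['color'])
q=get_image('side'); I=q['color']; cv2.imwrite('pics/s10.png',cv2.resize(I[150:270,320:440],None,fx=5,fy=5,interpolation=cv2.INTER_CUBIC))
E
```

```text
19.6 [ 533.3 -201.4  146.6] [-1.5723e+00 -7.0000e-04  8.3350e-01] F [-0.3 -0.5 -0.9] w 15.2 q [ 0.2   0.63  0.18  1.83 -0.16  0.69  1.3 ]
world d [ -1.8  -1.3 -18.6] tool d/50 [-0.045  0.371  0.01 ]
```

View pics/w10.png

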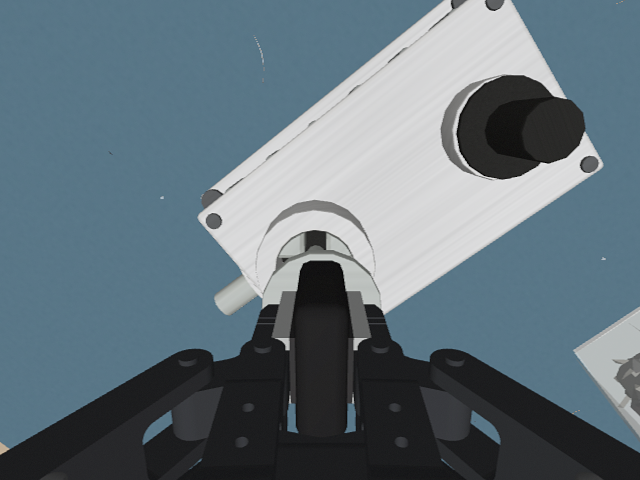

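View pics/s10.png

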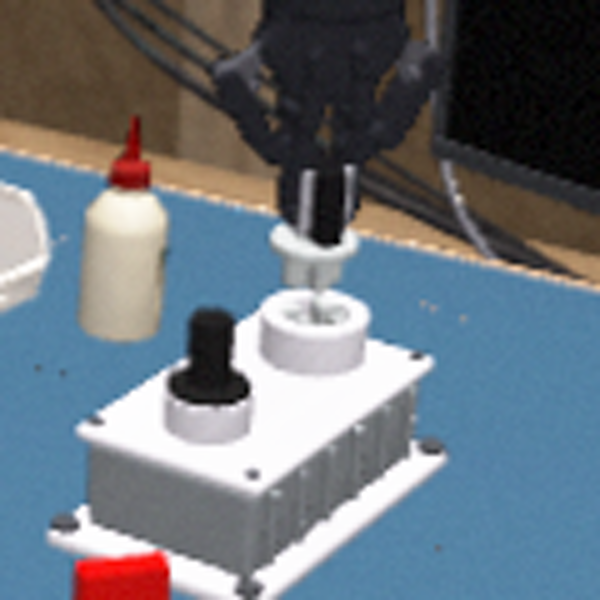

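Key is held upright over the socket, with the slot at x≈316 and the key at x≈321 in the wrist view, consistent with the measured 2 mm offset. I'll correct it, then enter slowly.

Call:
step_arm --moves "-0.04 0.1 0.01 0 0 0 0;0 0.05 0 0 0 0 0;0 0 0 0 0 0 0;0 0 0 0 0 0 0;0 0 0 0 0 0 0"

```text
clock: 20.2
eef_pos: [530.8, -202.5, 138.3]
tool_rot: [-1.571, -0.0, 0.833]
force: [-0.5, -0.0, -1.7]
width: 15.2
```

```bash
python3 q.py 531.5 -202.7 125;python3 - <<'E'
from h import *
s=st(); p=wr(get_image('wrist'),s);I=p['color']; cv2.imwrite('pics/w11.png',cv2.resize(I[190:340,235:405],None,fx=4,fy=4,interpolation=cv2.INTER_CUBIC))
E
```

```text
20.2 [ 530.8 -202.5  138.3] [-1.5708e+00 -1.0000e-04  8.3300e-01] F [-0.5 -0.  -1.7] w 15.2 q [ 0.2   0.64  0.18  1.84 -0.17  0.67  1.31]
world d [  0.7  -0.2 -13.3] tool d/50 [ 0.006  0.266 -0.013]
```

View pics/w11.png

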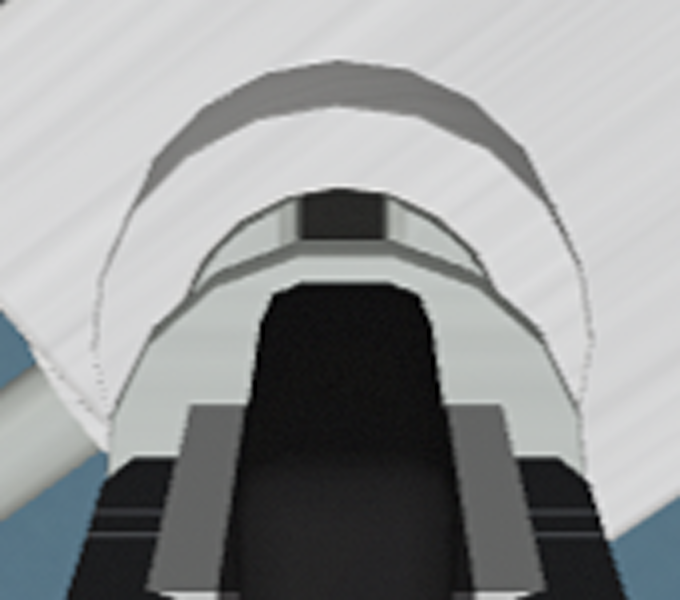

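Slot arm (x 301–385, centre 343) lines up with the wing and collar (centre 344–345). Descending.

Call:
step_arm --moves "0 0.07 -0.01 0 0 0 0;0 0.07 0 0 0 0 0;0 0.07 0 0 0 0 0;0 0.06 0 0 0 0 0;0 0 0 0 0 0 0;0 0 0 0 0 0 0"

```text
clock: 20.85
eef_pos: [531.1, -202.8, 124.6]
tool_rot: [-1.571, 0.0, 0.833]
force: [-0.0, -0.3, -1.2]
width: 15.3
```

```bash
python3 q.py 531.5 -202.7 112
```

```text
20.85 [ 531.1 -202.8  124.6] [-1.5705e+00  1.0000e-04  8.3290e-01] F [-0.  -0.3 -1.2] w 15.3 q [ 0.21  0.66  0.17  1.85 -0.17  0.65  1.31]
world d [  0.4   0.1 -12.6] tool d/50 [ 0.008  0.253 -0.005]
```

The tip is 7–8 mm into the slot with no force, so the splines mesh. Continuing against the spring.

Call:
step_arm --moves "0 0.08 0 0 0 0 0;0 0.08 0 0 0 0 0;0 0.06 0 0 0 0 0;0 0 0 0 0 0 0;0 0 0 0 0 0 0"

```text
clock: 21.35
eef_pos: [531.4, -202.9, 114.2]
tool_rot: [-1.571, -0.0, 0.833]
force: [0.0, 0.5, 3.8]
width: 15.5
```

```bash
python3 q.py 531.5 -202.7 110
```

```text
21.35 [ 531.4 -202.9  114.2] [-1.5714e+00 -3.0000e-04  8.3300e-01] F [0.  0.5 3.8] w 15.5 q [ 0.21  0.67  0.16  1.86 -0.18  0.62  1.32]
world d [ 0.1  0.2 -4.2] tool d/50 [0.005 0.083 0.001]
```

Call:
step_arm --moves "0 0.04 0 0 0 0 0;0 0.03 0 0 0 0 0;0 0 0 0 0 0 0;0 0 0 0 0 0 0"

```text
clock: 21.75
eef_pos: [531.4, -202.9, 110.6]
tool_rot: [-1.571, -0.0, 0.833]
force: [-1.2, 0.3, 6.0]
width: 14.9
```

Call:
step_arm --moves "0 0.03 0 0 0 0 0;0 0 0 0 0 0 0;0 0 0 0 0 0 0"

```text
clock: 22.05
eef_pos: [531.4, -203.0, 109.9]
tool_rot: [-1.572, -0.001, 0.833]
force: [-2.1, 1.1, 12.3]
width: 15.6
```

```bash
python3 q.py 531.5 -202.7 110
```

```text
22.05 [ 531.4 -203.   109.9] [-1.5717e+00 -6.0000e-04  8.3290e-01] F [-2.1  1.1 12.3] w 15.6 q [ 0.21  0.68  0.16  1.86 -0.18  0.61  1.32]
world d [0.1 0.3 0.1] tool d/50 [ 0.005 -0.002  0.003]
```

Force rose above the spring's 8 N, so the collar is on the face. I'll add some firm preload.

Call:
step_arm --moves "0 0.025 0 0 0 0 0;0 0 0 0 0 0 0;0 0 0 0 0 0 0;0 0 0 0 0 0 0"

```text
clock: 22.45
eef_pos: [531.5, -203.0, 109.8]
tool_rot: [-1.572, -0.001, 0.833]
force: [-4.1, 2.1, 21.2]
width: 15.7
```

```bash
python3 q.py 531.5 -202.7 110;python3 - <<'E'
from h import *
s=st(); p=wr(get_image('wrist'),s);I=p['color']; A=cv2.resize(I[60:340,180:600],None,fx=1.9,fy=1.9)
cv2.imwrite('pics/w12.png',A)
q=get_image('side'); I=q['color']; cv2.imwrite('pics/s12.png',cv2.resize(I[150:270,320:440],None,fx=5,fy=5,interpolation=cv2.INTER_CUBIC))
E
python3 q.py
```

```text
22.45 [ 531.5 -203.   109.8] [-1.572e+00 -1.000e-03  8.328e-01] F [-4.1  2.1 21.2] w 15.7 q [ 0.21  0.68  0.16  1.86 -0.18  0.61  1.32]
world d [0.  0.3 0.2] tool d/50 [ 0.005 -0.004  0.003]
22.55 [ 531.5 -203.   109.8] [-1.5721e+00 -1.1000e-03  8.3280e-01] F [-4.5  1.1 21. ] w 15.4 q [ 0.21  0.68  0.16  1.86 -0.18  0.61  1.32]
```

View pics/w12.png

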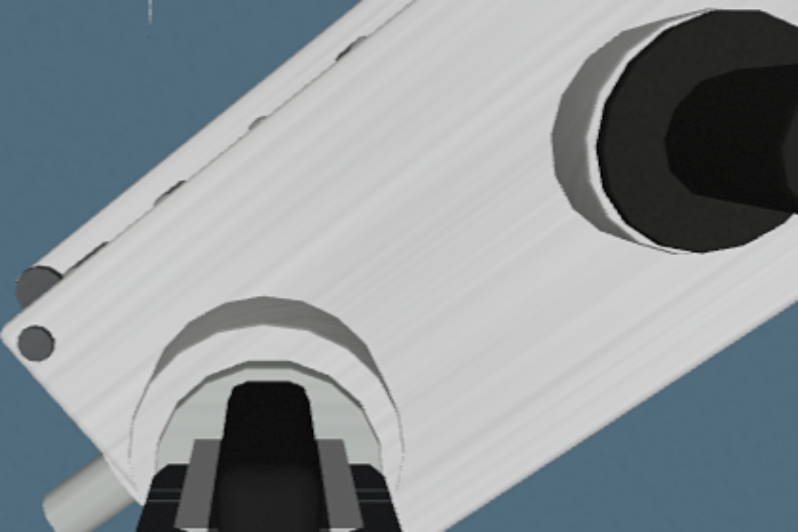

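View pics/s12.png

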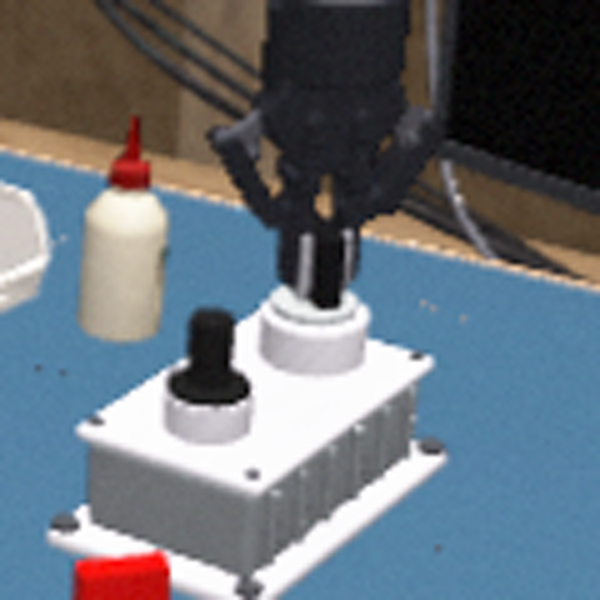

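In the wrist view the collar lies on the socket face. In the side view the plug is seated, and there is no gap under the key's collar. The push is steady at 21 N and the TCP no longer sinks. I'm handing in.

```bash
python3 -c "
from cell import ctrl
print(ctrl.finish_job())"; python3 q.py
```

```text
the job is handed in; nothing more can be done
None
the job is handed in; nothing more can be done
```

The plug is in the filler neck and the key is home in the drive socket, still gripped and pressed. I handed the job in at about 22.6 s of the 51 s allowed.

- **Plug:** it went into the filler neck until its shoulder met the rim, with a 17 N reaction, and I let go. Later wrist and side pictures show it seated upright.
- **Key:** I took the black one from the stand and left the red and turquoise look-alikes alone. I turned it about 21° to match the slot, which I measured at about 47.6°. It entered without force, took up the spring at about 4–6 N, and stopped with the collar on the socket face.
- **Last checks:** the push was 21 N down, above the 8 N spring. The gripper tip stopped at 109.8 mm (110.3 mm expected for fully home) and did not sink when I pushed further. Both pictures show no gap under the collar.
- **Not checked directly:** the lock pin's travel cannot be read, so "home" rests on the force, height and pictures. There was a small sideways force of about 4.5 N at the end. No check failed; my two slot-angle measurements differed by less than 1°.

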